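# Swap the control vial behind the reagent bottles

### The arm

A 6-joint arm with a two-finger parallel gripper is mounted at the origin on a cart in front of the work surface, level with it; the furniture and walls round the work are solid. World frame = base frame: x ahead of the robot, y to its left, z up, the work surface at z = 0. Lengths are in mm, angles in rad, forces in N, time in s.
With the tool pointing down it reaches from about 350 to 975 mm from the base axis. Payload 7.1 kg.
Tool frame: the origin (TCP) lies between the finger pads; the fingertips stand 19 mm ahead of it and the grasp point (between the pads) is the TCP; y points along the fingers, z is the direction in which the jaws open and shut, and the axes are right-handed (so a half turn about y gives the same grasp; the last joint's range is limited). The gripper opens to 88 mm and grips with 3 to 60 N. Pads are 20 mm wide; open, the fingers measure 115 mm over their backs; the gripper's body (75 mm by 178 mm) begins 61 mm behind the grasp point.
Start: joints at [1.198, 0.423, 1.63, -0, 1.089, -0.019], TCP at [216.508, 586.284, 241.675] pointing down, gripper open.
Joint ranges: [-3, 3], [-0.9, 2.11], [0.09, 2.58], [-1.31, 4.45], [0.11, 2.69], [-2.54, 2.54]. Speed limits (rad/s): [2.39, 2.39, 3.01, 3.14, 3.14, 3.14].

### API

Orientations are given as a rotation vector (axis times angle).
In Python, from workcell import ctrl gives the robot as it stands.
- The arm moves only by the tool servo_tool, never from a script. Its argument "moves" is text: rows parted by semicolons, each of 6 numbers parted by spaces: the shift along the world's x, y, z in m, then the turn, a rotation vector about the world's x, y, z in degrees. A call has 1 to 8 rows; each row is the pose to reach, as a shift and turn from the pose commanded when the call began; what a row does not reach only later rows make up. A row lasts 1/8 s, in which the tool goes at most 62.5 mm and 10.7 degrees, less where a joint would pass 70% of its speed; a pose out of reach is approached as far as the arm can. A call with a gripper value outside its range is refused whole. "hand" is the closure in counts, from 0 (fully open) to 255 (shut), set as the call begins (left out, the last holds). The fingers move at their own pace and stop on an object; the grip force is fixed at half the most. Time passes only in rows, so rows that repeat a pose let the fingers close. It gives the time, the measured TCP pose, the force and the opening at its end, in the units of the state.
- ctrl.get_obs(): the state, without advancing time (a new reading comes with each control period).
- ctrl.get_image(name): name is "scene" or "side" or "wrist"; returns a dict with "pixels" (384x512x3 uint8, red, green, blue), "depth" (384x512 float32, mm along the optical axis (not along the pixel's ray), 0 where there is no reading), "vertical_fov" (degrees; the focal length in pixels is half the picture's height over the tangent of half this angle, whatever the lens; pixels are square), "cx", "cy" (the principal point, pixels), "xyz" and "attitude" of the camera in the world; the wrist camera has in their place "T_tool_cam" (4x4, takes a point from camera to tool coordinates, whose origin is the TCP and whose axes are the tool frame's). Camera axes: x right, y up, looking along -z (the intrinsics and any distortion apply to the point x, -y, -z); pixel columns grow to the right and rows downward; lengths in mm; the calibration is good to about 2 mm. A picture is of the moment at which its call begins: read the wrist's pose just before it.
- ctrl.close_job(): hands the job in, once; it reports no verdict.
The state is a dict: "t": time; "qpos": joint angles; "qvel": joint speeds; "joint_torque": joint torques, N m; "ee_pos": TCP position; "orientation": TCP orientation; "ft_force": force on the tool from outside, world axes, zero at the start; "moment": the same for the moment, N m; "width": finger opening in mm.
Only numpy, scipy, OpenCV 4.12 (cv2) and the standard library are available. Lean on these libraries where they do the work, as an engineer would, in place of code of your own. Each camera call takes 0.05 s, during which the arm holds its last target.

### The job

The orange-capped vial at the back of the blue stand is used up. Move the two tall bottles in front of it onto the dark grey metal parking tray, move the orange-capped vial into the black tray, stand the red-capped vial in the empty back well, and only then return each tall bottle to the well it came from. Keep everything upright and leave the tip box and the cotton-bud tub alone.

Things in the scene. Friction and masses are not known exactly. Their poses are not given: they have to be found in the camera images.
- green_bottle_mid (a point): White reagent bottle with a green cap, loose, standing in one of the two front wells of the blue stand; 48 mm diameter, 100 mm tall in all, straight body (to grip) up to about 80 mm above its underside, cap 33 mm diameter above. The point is on its axis, 50 mm above its underside (half-way up); z is its upward axis. 0.12 to 0.24 kg.
- brown_bottle_mid (a point): Brown reagent bottle with a black cap, loose, standing in the other front well of the blue stand; 46 mm diameter, 115 mm tall in all, straight body (to grip) up to about 88 mm, cap 32 mm diameter above. The point is on its axis, 57.5 mm above its underside (half-way up); z is its upward axis. 0.11 to 0.23 kg.
- orange_vial_mid (a point): Small yellow vial with an orange cap (the used one), loose, standing in the back well of the blue stand; 25 mm diameter, 50 mm tall, body up to 42 mm with rounded shoulder, cap 17 mm diameter. The point is on its axis, 25 mm above its underside; z is its upward axis. About 0.1 kg.
- red_vial_mid (a point): Small yellow vial with a red cap (the fresh one), loose, standing on the bench; 25 mm diameter, 50 mm tall, same shape as the orange-capped one. The point is on its axis, 25 mm above its underside; z is its upward axis. About 0.1 kg.
- bottle_stand: Fixed blue stand, 124 (its x) by 166 mm (its y). Origin: centre of its underside, on the bench; +x to its back, z up. Round wells with white pads, floor 6 mm up, ringed by a 3 mm thick lip up to 12 mm: two front wells, inner diameter 66 mm, centred at x, y = (-23, +42) and (-23, -42) mm, a tall bottle in each (either way round); a back well, inner diameter 44 mm, at (+22, 0) mm.
- parking_tray: Empty dark grey metal tray, oblong, the parking place for the two tall bottles, fixed for the run, 110 mm (its x) by 170 mm (its y), inner 104 by 164 mm, floor 3 mm and rim 12 mm above the bench. Origin: centre of its underside; z up. The two bottles fit side by side, for instance at y = +42 and -42 mm.
- used_tray: Empty square black tray for used vials, fixed for the run, 90 by 90 mm, inner 84 by 84 mm, floor 3 mm and rim 12 mm above the bench. Origin: centre of its underside; z up.
- tip_box_mid (a point): Bystander, not to be moved: grey pipette tip box with yellow tips, loose, 80 x 120 x 50 mm. The point is at its centre, 25 mm up.
- cotton_buds_mid (a point): Bystander, not to be moved: clear round tub of pink cotton buds, loose, 77 mm diameter, 80 mm tall. The point is at its centre, 40 mm up.
Not all that is in view belongs to the job. Of the things that look like the used_tray, the larger one is meant.

How it is judged:
By the outcome, as a careful person would: the job done as asked, in the order asked, and still so for the second after the job is handed in, with the robot touching nothing.
It also fails if it takes over 122 s, if anything falls off the work surface, if the arm or the gripper's body presses on something with over 40 N, if the wrist force passes 120 N, or if a joint passes its speed limit or range.

## Working session

There is one attempt and no reset: what is moved stays moved. The work goes in short steps, Python scripts to look and compute and a tool call to move; the robot and the scene stay as the last step left them, time stands still between calls to the robot, and variables do not carry over. Pictures are saved under pics/ and viewed, and the job is handed in when it is done.

Besides the shell and the picture viewer there is one more tool, called after ">>>" by a JSON object that holds its "op" and its "data". servo_tool: Moves the arm, as the interface text tells. Its arguments: {"type":"object","properties":{"moves":{"type":"string"},"hand":{"type":"number"}},"required":["moves"]}

```bash
mkdir -p pics; ls; cat > h.py <<'E'
import numpy as np, cv2
from scipy.spatial.transform import Rotation as R
from workcell import ctrl
def grab(name,fn=None):
    o=ctrl.get_obs(); im=ctrl.get_image(name)
    if fn: cv2.imwrite('pics/'+fn+'.png',im['pixels'][:,:,::-1]); np.savez('pics/'+fn+'.npz',**{k:v for k,v in im.items() if v is not None},ee=o['ee_pos'],ori=o['orientation'])
    return o,im
E
python3 - <<'E'
from h import *
for n in ['scene','side','wrist']:
    o,im=grab(n,n+'0')
    print(n,{k:(v if np.size(v)<20 else v.shape) for k,v in im.items()})
print(o)
E
```

```text
pics
scene {'pixels': (384, 512, 3), 'depth': (384, 512), 'vertical_fov': 49.300800664677084, 'cx': 258.8704022876216, 'cy': 192.7665405475889, 'xyz': array([ 240.41602129, -355.25388416,  687.94110488]), 'attitude': array([ 0.85895322, -0.18388799, -0.41575529])}
side {'pixels': (384, 512, 3), 'depth': (384, 512), 'vertical_fov': 50.439310990066, 'cx': 254.87324354124272, 'cy': 186.30508178987307, 'xyz': array([ 838.07931593, 1044.7267903 ,  852.97109378]), 'attitude': array([0.20216156, 1.06866159, 2.53148177])}
wrist {'pixels': (384, 512, 3), 'depth': (384, 512), 'vertical_fov': 70.24543177505228, 'cx': 256.2011175360648, 'cy': 185.7320656591916, 'T_tool_cam': array([[-3.54992668e-04, -9.52510008e-01, -3.04507073e-01,
        -8.50565125e+01],
       [-1.12226532e-03,  3.04507280e-01, -9.52509347e-01,
        -1.44718357e+02],
       [ 9.99999307e-01,  3.60389482e-06, -1.17706680e-03,
        -6.10390403e-01],
       [ 0.00000000e+00,  0.00000000e+00,  0.00000000e+00,
         1.00000000e+00]])}
{'t': 0.1, 'qpos': array([ 1.19799438e+00,  4.23769049e-01,  1.63060556e+00, -8.15935975e-06,
        1.08862955e+00, -1.90295783e-02]), 'qvel': array([-1.12875362e-05, -1.39540247e-03, -2.98517713e-03, -1.42492318e-03,
        1.15231609e-03,  1.80408801e-04]), 'joint_torque': array([ 3.67100265e-04, -5.45612741e+01, -2.74325359e+01,  6.46287203e-02,
        1.87982584e-02, -2.52894137e-05]), 'ee_pos': array([216.34306583, 585.84577163, 240.97968322]), 'orientation': array([-1.55430234,  0.2778511 , -0.27742875]), 'ft_force': array([ 0.51411267, -0.33434518, -0.0033554 ]), 'moment': array([ 0.05023945, -0.05449471, -0.04118641]), 'width': 87.86584827493729}
```

View pics/scene0.png

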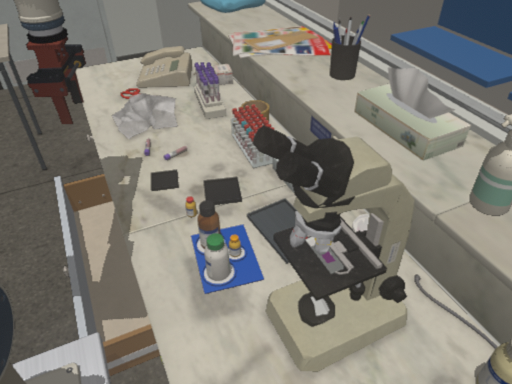

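View pics/side0.png

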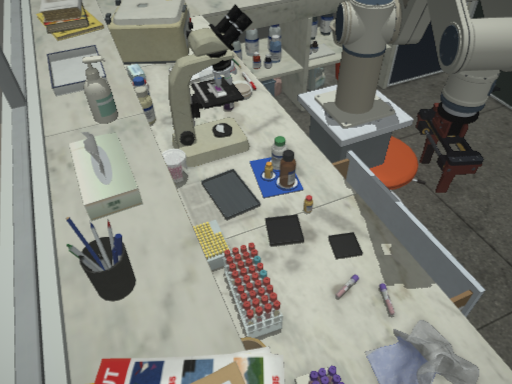

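View pics/wrist0.png

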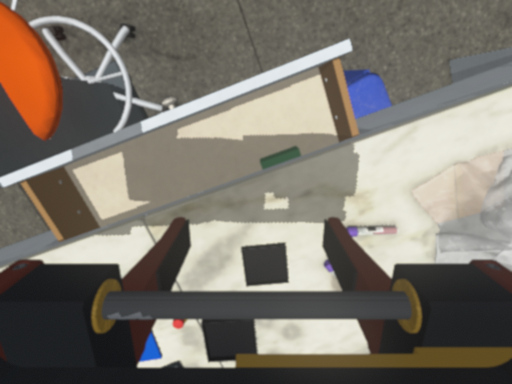

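The scene view shows the blue stand around (227,258): the green-cap bottle at (216,258), the brown bottle at (208,225), the orange-cap vial at (235,245). The red-cap vial is at (191,206). The parking tray is at about (280,230), partly behind the microscope. There are two black trays at (222,190) and (165,180); the first looks larger. Now measuring.

```bash
cat >> h.py <<'E'
def load(fn):
    return dict(np.load('pics/'+fn+'.npz'))
def cloud(im):
    h,w=im['depth'].shape; f=h/2/np.tan(np.radians(im['vertical_fov'])/2)
    u,v=np.meshgrid(np.arange(w),np.arange(h)); d=im['depth'].astype(float)
    P=np.stack([(u-im['cx'])/f*d,-(v-im['cy'])/f*d,-d],-1)
    if 'T_tool_cam' in im:
        T=im['T_tool_cam']; P=P@T[:3,:3].T+T[:3,3]
        P=P@R.from_rotvec(im['ori']).as_matrix().T+im['ee']
    else:
        P=P@R.from_rotvec(im['attitude']).as_matrix().T+im['xyz']
    P[d==0]=np.nan
    return P
E
python3 - <<'E'
from h import *
for n in ['scene0','side0']:
    im=load(n);P=cloud(im)
    px={'scene0':{'stand':(250,275),'gcap':(216,242),'brcap':(207,207),'ocap':(235,239),'rcap':(191,200),'big':(222,190),'small':(165,180),'park':(272,222),'bench':(180,240)},
     'side0':{'stand':(260,175),'gcap':(279,140),'brcap':(288,154),'ocap':(269,165),'rcap':(308,198),'big':(285,230),'small':(345,245),'park':(230,193),'bench':(270,210),'tips':(210,240),'tub':(175,160)}}[n]
    for k,(u,v) in px.items(): print(n,k,P[v,u].round(0),im['pixels'][v,u])
    hsv=cv2.cvtColor(im['pixels'],cv2.COLOR_RGB2HSV)
    H,S,V=[hsv[...,i].astype(int) for i in range(3)]
    m=(H>105)&(H<125)&(S>150)&(V>80)&(np.abs(P[...,2]-0)<15)
    X=P[m]; X=X[(np.abs(X[:,0]-np.nanmedian(X[:,0]))<130)&(np.abs(X[:,1]-np.nanmedian(X[:,1]))<130)]
    r=cv2.minAreaRect(X[:,:2].astype(np.float32)); print('blue',r,np.median(X[:,2]),cv2.boxPoints(r).round(0).tolist())
E
python3 - <<'E'
import cv2,sys
sys.path.insert(0,'.')
a=cv2.imread('pics/scene0.png')[150:310,130:330];b=cv2.imread('pics/side0.png')[120:280,180:380]
import numpy as np
cv2.imwrite('pics/crop0.png',cv2.resize(np.vstack([a[:,:]]),None,fx=4,fy=3.75)[:600])
cv2.imwrite('pics/crop1.png',cv2.resize(b,None,fx=4,fy=3.75)[:600])
E
```

```text
scene0 stand [452. 150.   8.] [ 55  89 164]
scene0 gcap [395. 176. 107.] [ 74 135  85]
scene0 brcap [409. 260. 123.] [65 63 61]
scene0 ocap [447. 212.  58.] [216 151  44]
scene0 rcap [406. 380.  49.] [161  68  65]
scene0 big [502. 436.   2.] [59 58 54]
scene0 small [381. 541.   2.] [64 62 59]
scene0 park [564. 272.   5.] [81 84 85]
scene0 bench [353. 313.   2.] [180 176 161]
blue ((425.6523132324219, 220.9005126953125), (162.2476043701172, 120.23646545410156), 81.30945587158203) 6.803786167991234 [[354.0, 150.0], [473.0, 132.0], [497.0, 292.0], [378.0, 310.0]]
side0 stand [472. 212.  10.] [ 47  77 142]
side0 gcap [400. 192. 106.] [ 77 138  89]
side0 brcap [415. 278. 122.] [54 55 54]
side0 ocap [449. 228.  55.] [155 116  58]
side0 rcap [408. 392.  51.] [180  77  76]
side0 big [498. 434.   6.] [48 49 48]
side0 small [378. 540.   3.] [50 51 50]
side0 park [580. 239.   2.] [76 83 83]
side0 bench [500. 345.  -3.] [183 186 174]
side0 tips [699. 417.  49.] [145 139  93]
side0 tub [701. 120.  81.] [196 200 197]
blue ((427.40936279296875, 226.1287841796875), (169.19297790527344, 119.575439453125), 80.88607788085938) 6.4841418516597855 [[355.0, 152.0], [473.0, 133.0], [500.0, 300.0], [382.0, 319.0]]
```

View pics/crop0.png

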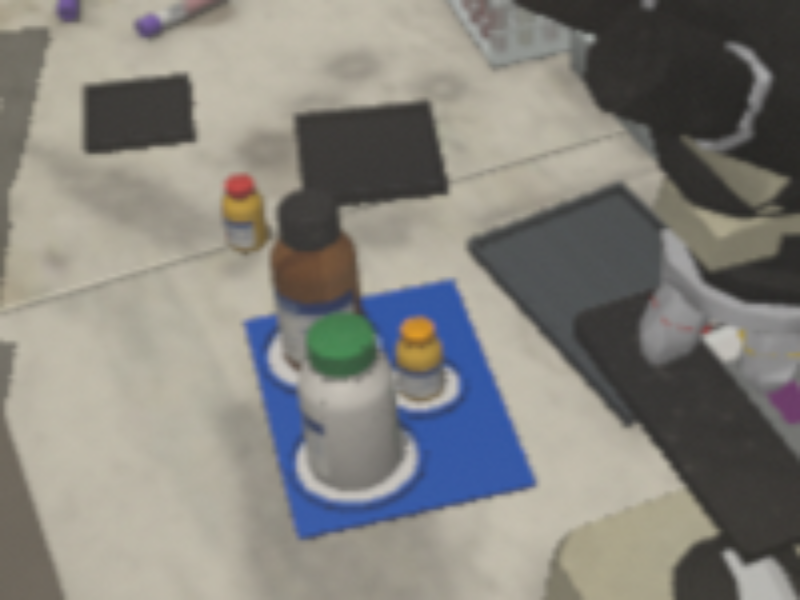

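View pics/crop1.png

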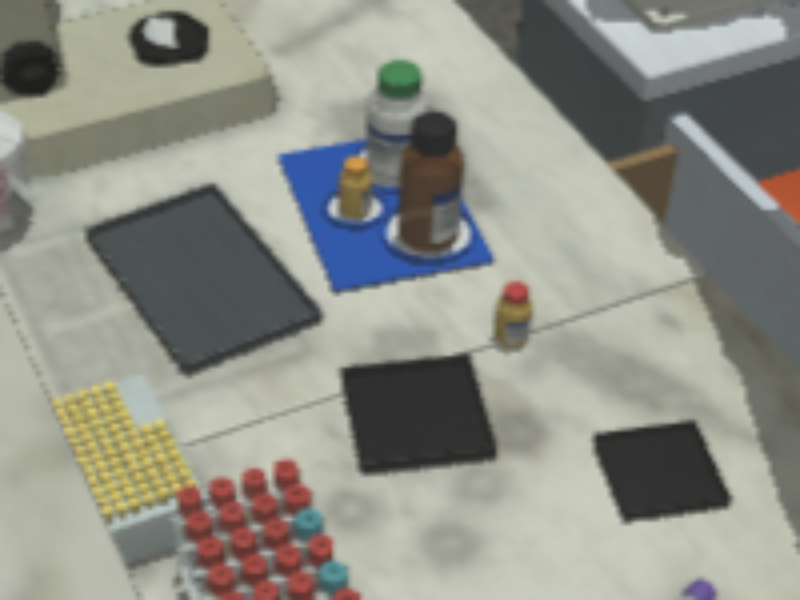

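```bash
python3 - <<'E'
from h import *
o=ctrl.get_obs(); M=R.from_rotvec(o['orientation']).as_matrix(); print('tool axes cols\n',M.round(2))
P=np.vstack([cloud(load(n)).reshape(-1,3) for n in ['scene0','side0']]); P=P[~np.isnan(P[:,0])]
C=[]
# height map top view 10mm cells
x0,x1,y0,y1=250,900,-150,650
hm=np.full(((x1-x0)//20,(y1-y0)//20),np.nan)
for p in P:
    i=int((p[0]-x0)//20);j=int((p[1]-y0)//20)
    if 0<=i<hm.shape[0] and 0<=j<hm.shape[1] and p[2]<700: hm[i,j]=np.nanmax([hm[i,j],p[2]])
print('rows x far->near, cols y left->right(+650..-150), cm')
print('      '+' '.join(f'{int(y0+20*j)//10:3d}' for j in range(hm.shape[1]-1,-1,-1)))
for i in range(hm.shape[0]-1,-1,-1):
    print(f'{x0+20*i:4d}: '+' '.join('  .' if np.isnan(hm[i,j]) else f'{int(hm[i,j]/10):3d}' for j in range(hm.shape[1]-1,-1,-1)))
for n in ['scene0','side0']:
    im=load(n);Q=cloud(im);px=im['pixels'].astype(int);mx=px.max(2)
    for nm,c,th,r in [('big',(500,435),75,75),('small',(380,541),80,70),('park',(572,250),105,130)]:
        m=(mx<th)&(Q[...,2]<25)&(Q[...,2]>-10)&(np.hypot(Q[...,0]-c[0],Q[...,1]-c[1])<r)
        m=m.astype(np.uint8); k,l,s,_=cv2.connectedComponentsWithStats(m); b=1+s[1:,4].argmax()
        rr=cv2.minAreaRect(Q[l==b][:,:2].astype(np.float32)); print(n,nm,np.round(rr[0],1),np.round(rr[1],1),round(rr[2],1),s[b,4])
E
```

```text
tool axes cols
 [[ 0.94 -0.    0.35]
 [-0.35 -0.    0.94]
 [ 0.   -1.   -0.  ]]
rows x far->near, cols y left->right(+650..-150), cm
       63  61  59  57  55  53  51  49  47  45  43  41  39  37  35  33  31  29  27  25  23  21  19  17  15  13  11   9   7   5   3   1  -1  -3  -5  -7  -9 -11 -13 -15
 870:  18  18  18  32  32  31  28  18  18  18  18  18  18  18  24  29  30  30  28  26  27  29  29  28  24  23  18  18  18  18  18  18  30  30  18  18  18  18  18  18
 850:  18  18  18  18  18  18  18  18  18  18  18  18  18  18  23  24  24  24  24  24  24  24  24  24  23  23  18  18  18  18  18  29  36  36  18  21   .   .   .   .
 830:  18  18  18  18  18  18  18  18  18  18  18  18  18  18  23  24  24  24  24  24  23  23  24  24  23  23  18  18  18  18  18  29  36  36  30  25  18   .   .   .
 810:  18  18  18  18  18  18  18  18  18  18  18  18  18  18  23  23  23  23  23  23  23  23  21  18  18  18  18  18  18  18  18  27  36  36  30  18  18  18  18  18
 790:  18  18  18  18  18  18  18  18  18  18  18  18  18  18  18  18  18  18  18  18  18  18  18  18  18  18  18  18  18  18  18  18  35
[... 4093 characters left out ...]
0   0   0   0   0   0   0   0   0   0   0   0   0   0   0   0   0   0   0   0   0   0
 270:  34  55  57  58  58   0   0   0   0   0   0   0   0   0   0   0   0   0   0   0   0   0   0   0   0   0   0   0   0   0   0   0   0   0   0   0   0   0   0   0
 250:  34  55  57  58  59  59  59  57   0   0   0   0   0   0   0   0   0   0   0   0   0   0   0   0   0   0   0   0   0   0   0   0   0   0   0   0   0   0   0   0
scene0 big [499.6 429.9] [95.4 85.9] 74.8 789
scene0 small [379.8 538.8] [74.5 66.3] 76.0 441
scene0 park [580.1 240. ] [110.  171.5] 5.7 1294
side0 big [500.9 432.4] [93.3 88.9] 73.5 922
side0 small [381.2 540.9] [73.  70.2] 73.9 621
side0 park [580.9 241.4] [117.1 173.2] 6.4 1667
```

Candidates: for the vial to discard, orange cap (235,245) or red cap (191,206). For the used tray, (222,190), about 90 mm across, or (165,180), about 70 mm. For the bottles, green (216,258) and brown (208,225). I choose the orange-cap vial in the back well and the larger tray at about (500,431); the crops agree. The parking tray is at about (580,240), yaw 6°. The stand is at about (427,223), yaw −9°.

Moving above the stand for a close look.

>>> {"op": "servo_tool", "data": {"moves": "0.027 -0.045 0.02 0 0 -10; 0.053 -0.09 0.04 0 0 -20; 0.08 -0.135 0.06 0 0 -30; 0.107 -0.18 0.08 0 0 -40; 0.133 -0.225 0.1 0 0 -50; 0.16 -0.27 0.1 0 0 -60; 0.187 -0.315 0.1 0 0 -70; 0.2135 -0.361 0.1 0 0 -78.6", "hand": 0}}

```text
t: 1.15
ee_pos: [430.6, 223.7, 341.7]
orientation: [-1.129, 1.326, -1.326]
ft_force: [1.3, 0.7, 0.7]
width: 88.1
```

>>> {"op": "servo_tool", "data": {"moves": "0 0 0 0 0 0; 0 0 0 0 0 0"}}

```text
t: 1.4
ee_pos: [429.8, 225.3, 341.5]
orientation: [-1.132, 1.323, -1.322]
ft_force: [-0.1, 1.0, 0.1]
width: 88.0
```

```bash
python3 - <<'E'
from h import *
o,im=grab('wrist','w1'); print(o['t'],o['ee_pos'],R.from_rotvec(o['orientation']).as_matrix().round(3),o['qpos'].round(2))
E
```

```text
1.4 [429.81804653 225.30650095 341.50241702] [[-0.154 -0.001  0.988]
 [-0.988  0.    -0.154]
 [-0.    -1.    -0.001]] [0.46 0.1  1.82 0.   1.22 0.61]
```

View pics/w1.png

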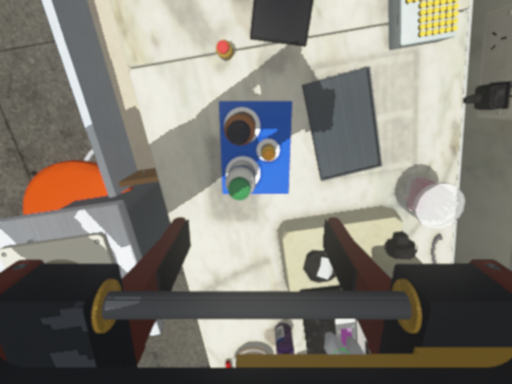

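The wrist view shows the stand (256,147), green cap (239,188), brown cap (240,130), orange vial (268,150), red vial (225,49), parking tray (342,123) and used tray (282,15).

```bash
cat >> h.py <<'E'
def top(P,c,r,z0,z1):
    m=(np.hypot(P[...,0]-c[0],P[...,1]-c[1])<r)&(P[...,2]>z0)&(P[...,2]<z1)
    Q=P[m]
    if len(Q)<5: return None
    (x,y),rad=cv2.minEnclosingCircle(Q[:,:2].astype(np.float32))
    return np.round([x,y,rad,np.median(Q[:,2]),len(Q)],1)
E
python3 - <<'E'
from h import *
for n in ['w1','scene0','side0']:
    P=cloud(load(n)); px=load(n)['pixels'].astype(int)
    print(n)
    for k,c,z0,z1 in [('green',(397,186),98,120),('brown',(412,270),112,135),('orange',(448,220),50,66),('red',(407,387),44,60)]:
        print(' ',k,top(P,c,35,z0,z1))
    # bodies: radius estimates
    hsv=cv2.cvtColor(px.astype(np.uint8),cv2.COLOR_RGB2HSV);H,S,V=[hsv[...,i].astype(int) for i in range(3)]
    m=(H>105)&(H<125)&(S>150)&(V>80)&(np.hypot(P[...,0]-428,P[...,1]-223)<115)&(P[...,2]<20)
    rr=cv2.minAreaRect(P[m][:,:2].astype(np.float32)); print(' stand',np.round(rr[0],1),np.round(rr[1],1),round(rr[2],1),np.median(P[m][:,2]))
    mx=px.max(2)
    for nm,c,th,r in [('park',(580,240),120,110)]:
        m=(mx<th)&(P[...,2]<25)&(P[...,2]>-10)&(np.hypot(P[...,0]-c[0],P[...,1]-c[1])<r)
        m=m.astype(np.uint8); k,l,s,_=cv2.connectedComponentsWithStats(m); b=1+s[1:,4].argmax()
        rr=cv2.minAreaRect(P[l==b][:,:2].astype(np.float32)); print(' ',nm,np.round(rr[0],1),np.round(rr[1],1),round(rr[2],1),np.median(P[l==b][:,2]))
    # white pads
E
```

```text
w1
  green [397.3 187.2  16.7 107.1 406. ]
  brown [411.7 270.5  16.  122.3 462. ]
  orange [448.7 221.2   8.8  57.3  99. ]
  red [404.9 386.9   8.8  51.4 135. ]
 stand [426.7 224.4] [160.2 119. ] 81.1 7.615625065627569
  park [580.8 242.6] [109.6 170.9] 5.8 4.683915805314655
scene0
  green [396.8 185.9  17.6 106.2 216. ]
  brown [410.3 267.8  15.9 121.1 169. ]
  orange [447.1 220.3   9.6  56.4  55. ]
  red [403.7 386.7   9.3  50.2  42. ]
 stand [425.7 220.9] [162.2 120.2] 81.3 6.805165372591659
  park [580.4 240. ] [110.5 171.5] 5.6 4.085198628337253
side0
  green [398.8 187.5  17.1 105.5  81. ]
  brown [413.5 273.2  16.4 120.   88. ]
  orange [436.8 216.4  22.4  54.9  28. ]
  red [405.9 387.9   9.2  49.4  32. ]
 stand [427.4 226.1] [169.2 119.6] 80.9 6.496371870590224
  park [579.3 241.2] [118.6 173.9] 5.7 3.573814801556466
```

>>> {"op": "servo_tool", "data": {"moves": "-0.015 -0.02 -0.02 0 0 0; -0.0325 -0.038 -0.05 0 0 0; -0.0325 -0.038 -0.09 0 0 0; -0.0325 -0.038 -0.13 0 0 0; -0.0325 -0.038 -0.17 0 0 0; -0.0325 -0.038 -0.21 0 0 0; -0.0325 -0.038 -0.245 0 0 0; -0.0325 -0.038 -0.268 0 0 0"}}

```text
t: 2.45
ee_pos: [396.4, 188.4, 72.1]
orientation: [-1.135, 1.321, -1.32]
ft_force: [-0.0, -0.3, -0.3]
width: 88.0
```

>>> {"op": "servo_tool", "data": {"moves": "0 0 0 0 0 0;0 0 0 0 0 0;0 0 0 0 0 0;0 0 0 0 0 0;0 0 0 0 0 0;0 0 0 0 0 0;0 0 0 0 0 0;0 0 0 0 0 0", "hand": 255}}

```text
t: 3.45
ee_pos: [398.0, 187.4, 74.3]
orientation: [-1.131, 1.322, -1.323]
ft_force: [-1.2, 0.9, 7.2]
width: 45.8
```

>>> {"op": "servo_tool", "data": {"moves": "0 0 0.01 0 0 0;0 0 0.03 0 0 0;0 0 0.06 0 0 0;0 0 0.09 0 0 0;0.03 0.003 0.1 0 0 0;0.07 0.008 0.1 0 0 0;0.11 0.012 0.1 0 0 0;0.15 0.016 0.1 0 0 0"}}

```text
t: 4.45
ee_pos: [548.5, 203.2, 174.2]
orientation: [-1.132, 1.322, -1.322]
ft_force: [0.3, 0.5, -1.2]
width: 45.8
```

>>> {"op": "servo_tool", "data": {"moves": "0.025 0.003 0 0 0 0;0.036 0.004 0 0 0 0;0.036 0.004 -0.02 0 0 0;0.036 0.004 -0.045 0 0 0;0.036 0.004 -0.07 0 0 0;0.036 0.004 -0.085 0 0 0;0.036 0.004 -0.093 0 0 0;0.036 0.004 -0.095 0 0 0"}}

```text
t: 5.45
ee_pos: [583.2, 207.3, 78.4]
orientation: [-1.132, 1.322, -1.322]
ft_force: [0.3, 0.4, -0.6]
width: 45.8
```

```bash
python3 - <<'E'
from h import *
o,im=grab('side','s1'); print(o['t'],o['ee_pos'],o['ft_force'],o['width'],o['qpos'].round(2))
cv2.imwrite('pics/s1c.png',cv2.resize(im['pixels'][60:280,130:380,::-1],(800,600)))
E
```

```text
5.45 [583.23227786 207.31692928  78.41162758] [ 0.33171563  0.41898354 -0.57239041] 45.83704483270052 [0.32 0.63 1.73 0.   0.78 0.48]
```

View pics/s1c.png

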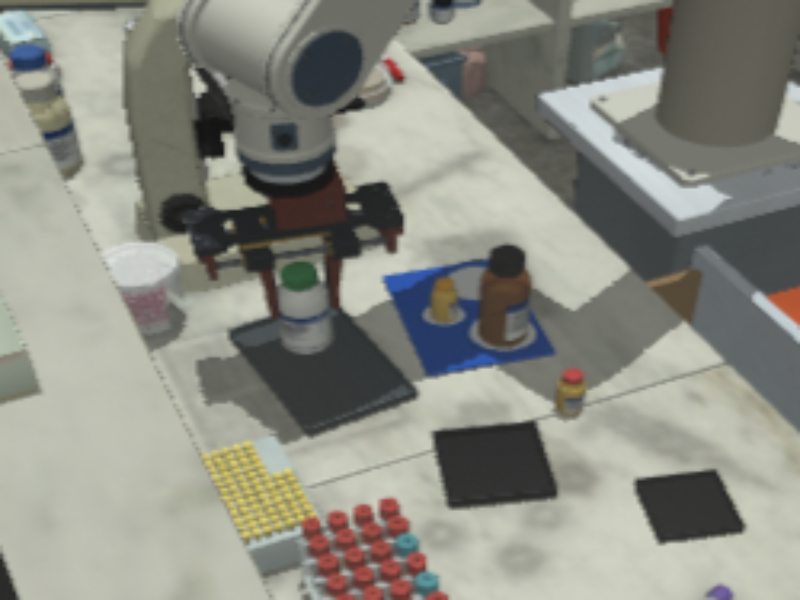

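The green bottle is held upright just above the tray's near-microscope end (305,320 in the crop). Lowering it, then releasing.

>>> {"op": "servo_tool", "data": {"moves": "0 0 -0.003 0 0 0;0 0 -0.006 0 0 0;0 0 -0.007 0 0 0;0 0 -0.007 0 0 0"}}

```text
t: 6.0
ee_pos: [583.5, 207.3, 71.7]
orientation: [-1.132, 1.322, -1.322]
ft_force: [0.5, 0.2, -0.4]
width: 46.0
```

>>> {"op": "servo_tool", "data": {"moves": "0 0 0 0 0 0;0 0 0 0 0 0;0 0 0 0 0 0;0 0 0 0 0 0;0 0 0 0 0 0;0 0 0 0 0 0", "hand": 0}}

```text
t: 6.75
ee_pos: [583.5, 207.3, 71.7]
orientation: [-1.132, 1.322, -1.322]
ft_force: [0.7, 1.2, -1.0]
width: 87.9
```

>>> {"op": "servo_tool", "data": {"moves": "0 0 0.02 0 0 0;0 0 0.06 0 0 0;0 0 0.1 0 0 0;-0.03 0.01 0.13 0 0 0;-0.075 0.025 0.13 0 0 0;-0.115 0.045 0.13 0 0 0;-0.155 0.065 0.12 0 0 0;-0.1722 0.083 0.11 0 0 0"}}

```text
t: 7.75
ee_pos: [409.6, 290.8, 183.0]
orientation: [-1.131, 1.322, -1.322]
ft_force: [0.0, 0.7, 0.3]
width: 87.7
```

>>> {"op": "servo_tool", "data": {"moves": "0 -0.02 0 0 0 0;0 -0.02 0 0 0 0;0 -0.02 -0.02 0 0 0;0 -0.02 -0.045 0 0 0;0 -0.02 -0.07 0 0 0;0 -0.02 -0.09 0 0 0;0 -0.02 -0.1017 0 0 0;0 -0.02 -0.1017 0 0 0"}}

```text
t: 8.75
ee_pos: [411.6, 269.9, 79.7]
orientation: [-1.132, 1.323, -1.323]
ft_force: [-0.3, -0.3, -0.1]
width: 87.6
```

>>> {"op": "servo_tool", "data": {"moves": "0 0 0 0 0 0;0 0 0 0 0 0;0 0 0 0 0 0;0 0 0 0 0 0;0 0 0 0 0 0;0 0 0 0 0 0;0 0 0 0 0 0;0 0 0 0 0 0", "hand": 255}}

```text
t: 9.75
ee_pos: [411.4, 270.4, 80.1]
orientation: [-1.132, 1.322, -1.322]
ft_force: [-1.2, -0.3, 3.4]
width: 44.9
```

>>> {"op": "servo_tool", "data": {"moves": "0 0 0.01 0 0 0;0 0 0.03 0 0 0;0 0 0.06 0 0 0;0 0 0.09 0 0 0;0.03 0.003 0.1 0 0 0;0.07 0.007 0.1 0 0 0;0.11 0.011 0.1 0 0 0;0.145 0.015 0.1 0 0 0"}}

```text
t: 10.75
ee_pos: [557.3, 285.2, 180.3]
orientation: [-1.132, 1.323, -1.322]
ft_force: [-0.2, -0.1, -0.9]
width: 44.7
```

>>> {"op": "servo_tool", "data": {"moves": "0.0196 0.002 0 0 0 0;0.0196 0.002 -0.015 0 0 0;0.0196 0.002 -0.04 0 0 0;0.0196 0.002 -0.065 0 0 0;0.0196 0.002 -0.085 0 0 0;0.0196 0.002 -0.095 0 0 0;0.0196 0.002 -0.1 0 0 0;0.0196 0.002 -0.1025 0 0 0"}}

```text
t: 11.75
ee_pos: [576.2, 287.5, 77.7]
orientation: [-1.131, 1.322, -1.322]
ft_force: [-0.2, 0.4, -1.4]
width: 44.8
```

>>> {"op": "servo_tool", "data": {"moves": "0 0 0 0 0 0;0 0 0 0 0 0;0 0 0 0 0 0"}}

```text
t: 12.12
ee_pos: [576.2, 287.4, 77.9]
orientation: [-1.131, 1.322, -1.322]
ft_force: [-0.3, -0.1, -2.5]
width: 44.5
```

>>> {"op": "servo_tool", "data": {"moves": "0 0 0 0 0 0;0 0 0 0 0 0;0 0 0 0 0 0;0 0 0 0 0 0;0 0 0 0 0 0;0 0 0 0 0 0", "hand": 0}}

```text
t: 12.88
ee_pos: [575.9, 287.3, 77.5]
orientation: [-1.132, 1.322, -1.322]
ft_force: [0.6, 0.9, -0.1]
width: 87.4
```

>>> {"op": "servo_tool", "data": {"moves": "0 0 0.02 0 0 0;0 0 0.06 0 0 0;0 0 0.1 0 0 0;-0.02 -0.01 0.13 0 0 10;-0.045 -0.022 0.13 0 0 20;-0.07 -0.034 0.13 0 0 30;-0.09 -0.046 0.13 0 0 40;-0.11 -0.056 0.13 0 0 50"}}

```text
t: 13.88
ee_pos: [465.5, 231.0, 209.0]
orientation: [-1.466, 0.661, -0.663]
ft_force: [0.0, 0.9, -0.2]
width: 88.2
```

>>> {"op": "servo_tool", "data": {"moves": "-0.0176 -0.0105 0 0 0 10;-0.0176 -0.0105 0 0 0 20;-0.0176 -0.0105 0 0 0 30;-0.0176 -0.0105 0 0 0 39;-0.0176 -0.0105 0 0 0 39"}}

```text
t: 14.5
ee_pos: [448.6, 220.9, 208.7]
orientation: [-1.566, 0.135, -0.137]
ft_force: [-0.1, -0.8, 0.4]
width: 87.6
```

```bash
python3 - <<'E'
from h import *
o,im=grab('wrist','w2'); print(o['t'],o['ee_pos'],o['qpos'].round(2))
P=cloud(load('w2'))
for k,c,z0,z1 in [('green',(584,208),95,120),('brown',(576,287),110,135),('orange',(448,220),50,66),('red',(405,387),44,60)]:
    print(' ',k,top(P,c,35,z0,z1))
E
```

```text
14.5 [448.58539468 220.93167792 208.65572206] [ 0.43  0.29  1.93  0.    0.92 -0.96]
  green [569.6 208.1  10.7  97.3  58. ]
  brown [563.5 280.8   8.6 116.  123. ]
  orange [447.5 220.8   8.8  57.5 192. ]
  red [403.8 386.9   8.9  51.5 256. ]
```

View pics/w2.png

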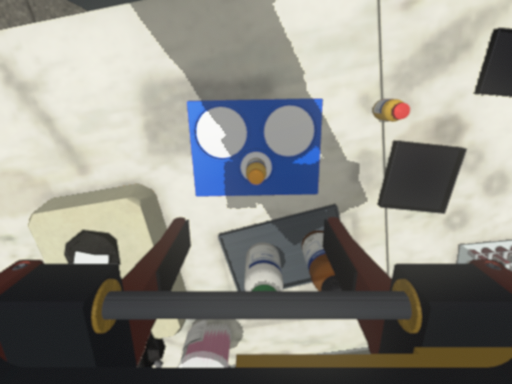

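Both bottles stand upright on the parking tray, green at (262,265) and brown at (320,265). The front wells are empty and the orange vial is at (256,172), right under the tool. Descending on it.

>>> {"op": "servo_tool", "data": {"moves": "0 0 -0.03 0 0 0;0 0 -0.06 0 0 0;0 0 -0.09 0 0 0;0 0 -0.12 0 0 0;0 0 -0.145 0 0 0;0 0 -0.16 0 0 0;0 0 -0.1695 0 0 0;0 0 -0.1715 0 0 0"}}

```text
t: 15.55
ee_pos: [448.5, 220.8, 35.9]
orientation: [-1.567, 0.136, -0.136]
ft_force: [-0.3, 0.5, 0.4]
width: 87.6
```

>>> {"op": "servo_tool", "data": {"moves": "0 0 0 0 0 0;0 0 0 0 0 0;0 0 0 0 0 0;0 0 0 0 0 0;0 0 0 0 0 0;0 0 0 0 0 0;0 0 0 0 0 0;0 0 0 0 0 0", "hand": 255}}

```text
t: 16.55
ee_pos: [448.3, 220.8, 36.0]
orientation: [-1.567, 0.135, -0.135]
ft_force: [0.1, 0.3, 1.1]
width: 24.0
```

>>> {"op": "servo_tool", "data": {"moves": "0 0 0 0 0 0;0 0 0 0 0 0"}}

```text
t: 16.8
ee_pos: [448.3, 220.8, 36.0]
orientation: [-1.567, 0.135, -0.135]
ft_force: [0.1, -0.8, -0.2]
width: 23.7
```

>>> {"op": "servo_tool", "data": {"moves": "0 0 0.01 0 0 0;0 0 0.03 0 0 0;0 0 0.06 0 0 0;0.008 0.03 0.09 0 0 0;0.018 0.075 0.1 0 0 0;0.03 0.12 0.1 0 0 0;0.04 0.165 0.1 0 0 0;0.05 0.2 0.1 0 0 0"}}

```text
t: 17.8
ee_pos: [498.3, 422.6, 136.7]
orientation: [-1.566, 0.134, -0.135]
ft_force: [0.6, -0.6, -1.0]
width: 23.8
```

>>> {"op": "servo_tool", "data": {"moves": "0.002 0.0107 0 0 0 0;0.002 0.0107 0 0 0 0;0.002 0.0107 -0.02 0 0 0;0.002 0.0107 -0.045 0 0 0;0.002 0.0107 -0.07 0 0 0;0.002 0.0107 -0.085 0 0 0;0.002 0.0107 -0.09 0 0 0;0.002 0.0107 -0.09 0 0 0"}}

```text
t: 18.8
ee_pos: [500.4, 431.3, 45.9]
orientation: [-1.567, 0.136, -0.135]
ft_force: [-0.5, 0.3, 0.0]
width: 23.6
```

```bash
python3 - <<'E'
from h import *
o,im=grab('side','s2'); print(o['t'],o['ee_pos'],o['ft_force'],o['width'],o['qpos'].round(2))
cv2.imwrite('pics/s2c.png',cv2.resize(im['pixels'][60:280,130:380,::-1],(800,600)))
E
```

```text
18.8 [500.39971556 431.26320502  45.92505848] [-0.46743045  0.26452731  0.04704204] 23.62591169248217 [ 0.69  0.72  1.63 -0.    0.78 -0.7 ]
```

View pics/s2c.png

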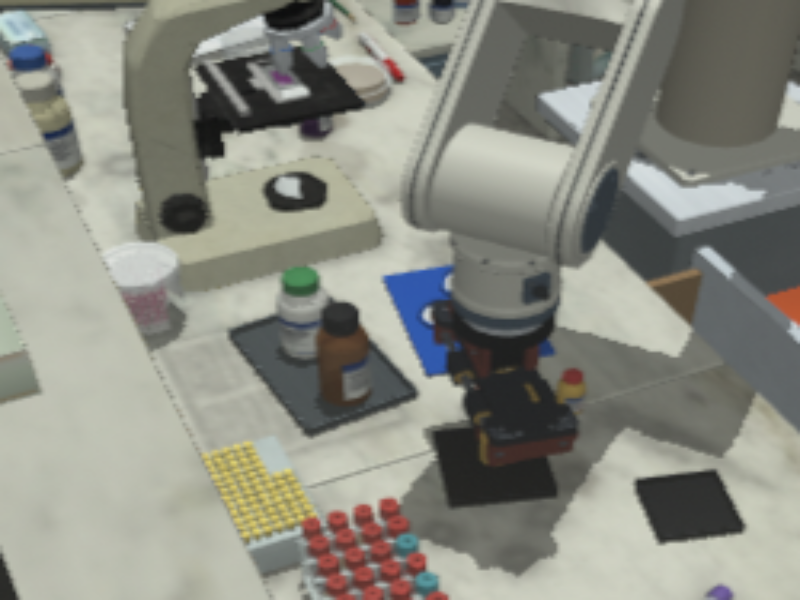

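Both bottles stand in the parking tray and the gripper is over the large black tray (495,465 in the crop). Lowering to z≈33.5 and releasing.

>>> {"op": "servo_tool", "data": {"moves": "0 0 -0.005 0 0 0;0 0 -0.009 0 0 0;0 0 -0.0115 0 0 0;0 0 -0.0125 0 0 0;0 0 -0.0125 0 0 0"}}

```text
t: 19.48
ee_pos: [500.3, 431.5, 33.4]
orientation: [-1.567, 0.135, -0.135]
ft_force: [-0.3, 0.4, -1.7]
width: 24.1
```

>>> {"op": "servo_tool", "data": {"moves": "0 0 0 0 0 0;0 0 0 0 0 0;0 0 0 0 0 0;0 0 0 0 0 0", "hand": 100}}

```text
t: 19.98
ee_pos: [500.3, 431.5, 33.6]
orientation: [-1.566, 0.135, -0.135]
ft_force: [0.5, 0.0, -0.2]
width: 53.3
```

>>> {"op": "servo_tool", "data": {"moves": "0 0 0.01 0 0 0;0 0 0.03 0 0 0;0 0 0.06 0 0 0;0 0 0.09 0 0 0;-0.02 -0.01 0.1 0 0 0;-0.05 -0.025 0.1 0 0 0;-0.08 -0.04 0.1 0 0 0;-0.0955 -0.0445 0.1 0 0 0", "hand": 60}}

```text
t: 20.98
ee_pos: [403.8, 386.5, 134.8]
orientation: [-1.566, 0.135, -0.136]
ft_force: [-0.4, -0.3, -0.5]
width: 67.2
```

```bash
python3 - <<'E'
from h import *
o,im=grab('wrist','w3'); print(o['t'],o['ee_pos'],o['qpos'].round(2))
P=cloud(load('w3'))
for k,c,z0,z1 in [('orange',(500,431),44,63),('red',(404.5,387),44,60)]:
    print(' ',k,top(P,c,25,z0,z1))
E
```

```text
20.975 [403.84363064 386.53584575 134.8209934 ] [ 0.74  0.47  1.85 -0.    0.82 -0.66]
  orange [499.  430.8   8.5  54.3 166. ]
  red [404.1 387.    9.2  51.4 315. ]
```

View pics/w3.png

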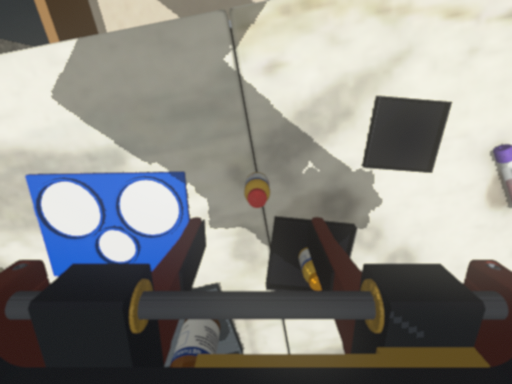

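The orange vial stands in the big tray (308,268), with its cap at z≈54. The red vial is under the tool (257,190). Grasping it.

>>> {"op": "servo_tool", "data": {"moves": "0 0 -0.03 0 0 0;0 0 -0.055 0 0 0;0 0 -0.08 0 0 0;0 0 -0.095 0 0 0;0 0 -0.102 0 0 0;0 0 -0.1035 0 0 0;0 0 -0.1035 0 0 0"}}

```text
t: 21.9
ee_pos: [405.2, 387.3, 30.5]
orientation: [-1.566, 0.135, -0.136]
ft_force: [0.3, 0.6, 0.3]
width: 67.2
```

>>> {"op": "servo_tool", "data": {"moves": "0 0 0 0 0 0;0 0 0 0 0 0;0 0 0 0 0 0;0 0 0 0 0 0;0 0 0 0 0 0;0 0 0 0 0 0;0 0 0 0 0 0", "hand": 255}}

```text
t: 22.78
ee_pos: [404.8, 387.0, 30.0]
orientation: [-1.567, 0.135, -0.135]
ft_force: [-0.7, -0.3, 0.1]
width: 23.7
```

```bash
python3 - <<'E'
from h import *
o=ctrl.get_obs();print(o['ee_pos'],o['ft_force'],o['width'])
# well centre from w1/w2/w3 : white pad of back well
for n in ['w2','w3']:
    im=load(n);P=cloud(im);hsv=cv2.cvtColor(im['pixels'],cv2.COLOR_RGB2HSV)
    hsv=hsv.astype(int)
    m=((hsv[...,1]>140)&(hsv[...,0]>100)&(hsv[...,0]<130)&(hsv[...,2]>60)&(P[...,2]<20))
    m&=np.hypot(P[...,0]-427,P[...,1]-223)<120
    rr=cv2.minAreaRect(P[m][:,:2].astype(np.float32)); print(n,'stand',np.round(rr[0],1),np.round(rr[1],1),round(rr[2],1))
    for c,r in [((448.3,220.6),28),((397.4,186.5),42),((411,269.5),42)]:
        w=(~m)&(np.hypot(P[...,0]-c[0],P[...,1]-c[1])<r)&(P[...,2]<16)&(P[...,2]>-5)
        k,l,s,_=cv2.connectedComponentsWithStats(w.astype(np.uint8)); b=1+s[1:,4].argmax()
        (x,y),rad=cv2.minEnclosingCircle(P[l==b][:,:2].astype(np.float32)); print(' well',round(x,1),round(y,1),round(rad,1),s[b,4])
E
```

```text
[404.82119382 387.00328365  30.01239882] [-0.72470081 -0.33842391  0.07436481] 23.6878295173682
w2 stand [426.2 223.7] [163.2 121.1] 81.1
 well 448.7 220.2 22.9 450
 well 397.6 185.7 32.8 2191
 well 410.0 269.4 33.1 2181
w3 stand [425.4 224.5] [164.1 121.5] 81.3
 well 447.2 220.6 23.5 987
 well 397.5 186.3 34.6 2665
 well 409.6 269.2 34.1 2696
```

>>> {"op": "servo_tool", "data": {"moves": "0 0 0.01 0 0 0;0 0 0.03 0 0 0;0 0 0.06 0 0 0;0.008 -0.03 0.09 0 0 0;0.018 -0.07 0.1 0 0 0;0.029 -0.11 0.1 0 0 0;0.039 -0.15 0.1 0 0 0;0.0434 -0.1664 0.1 0 0 0"}}

```text
t: 23.78
ee_pos: [448.7, 219.0, 131.3]
orientation: [-1.566, 0.136, -0.138]
ft_force: [0.9, 0.3, -1.7]
width: 24.2
```

>>> {"op": "servo_tool", "data": {"moves": "0 0 -0.005 0 0 0;0 0 -0.025 0 0 0;0 0 -0.05 0 0 0;0 0 -0.075 0 0 0;0 0 -0.087 0 0 0;0 0 -0.0925 0 0 0;0 0 -0.0935 0 0 0;0 0 -0.0935 0 0 0"}}

```text
t: 24.78
ee_pos: [448.6, 220.9, 37.0]
orientation: [-1.566, 0.135, -0.136]
ft_force: [-0.0, 0.4, -0.5]
width: 23.5
```

>>> {"op": "servo_tool", "data": {"moves": "0 0 0 0 0 0;0 0 0 0 0 0;0 0 0 0 0 0;0 0 0 0 0 0;0 0 0 0 0 0", "hand": 60}}

```text
t: 25.4
ee_pos: [448.2, 220.6, 36.5]
orientation: [-1.567, 0.135, -0.135]
ft_force: [-0.3, -0.2, 0.6]
width: 66.4
```

>>> {"op": "servo_tool", "data": {"moves": "0 0 0.01 0 0 0;0 0 0.03 0 0 0;0 0 0.06 0 0 0;0 0 0.1 0 0 0;0 0 0.14 0 0 0;0 0 0.15 0 0 0;0 0 0.15 0 0 0", "hand": 0}}

```text
t: 26.28
ee_pos: [448.3, 220.6, 187.0]
orientation: [-1.566, 0.134, -0.136]
ft_force: [0.2, 0.1, 0.3]
width: 87.5
```

```bash
python3 - <<'E'
from h import *
o,im=grab('wrist','w4'); print(o['t'],o['ee_pos'],o['qpos'].round(2))
grab('side','s4')
for n in ['w4','s4']:
  P=cloud(load(n))
  for k,c,z0,z1 in [('red',(448,220.6),50,66),('orange',(500,431),44,63),('green',(584,208),95,120),('brown',(576,287),110,135)]:
    print(n,k,top(P,c,25,z0,z1))
a=cv2.imread('pics/s4.png')[60:280,130:380]
cv2.imwrite('pics/s4c.png',cv2.resize(a,(700,600)))
E
```

```text
26.275 [448.30798117 220.61944525 186.95016031] [ 0.43  0.32  1.95  0.    0.88 -0.97]
w4 red [447.6 221.2   8.8  57.4 224. ]
w4 orange [499.4 430.8   9.   54.3 301. ]
w4 green [583.9 206.3  15.8 104.6 318. ]
w4 brown [582.5 284.6  12.1 119.8 168. ]
s4 red [449.4 224.5   8.1  56.   25. ]
s4 orange [502.8 432.8   9.5  52.4  39. ]
s4 green [581.8 208.6  18.  102.3  84. ]
s4 brown [576.6 290.   16.9 117.7  97. ]
```

View pics/w4.png

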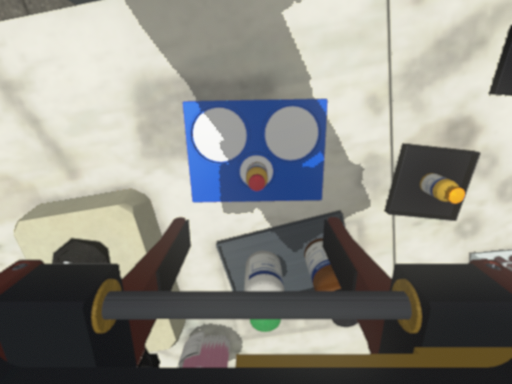

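View pics/s4c.png

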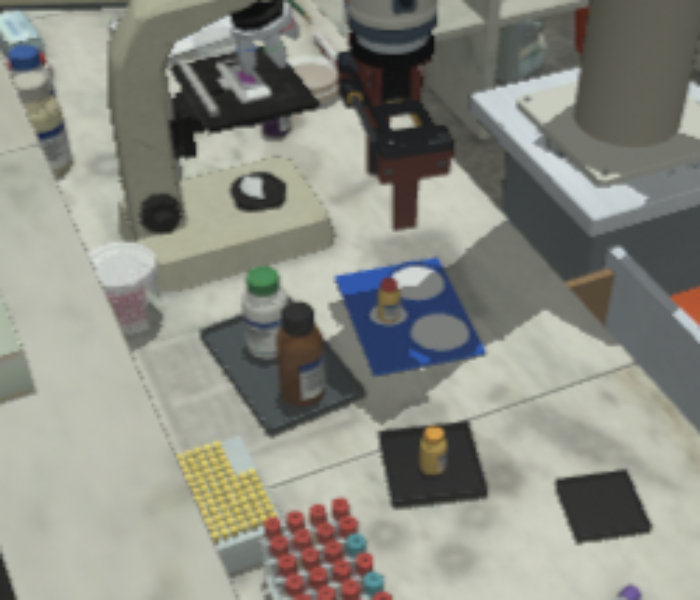

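The red vial stands in the back well (257,178), the orange one is in the black tray (440,188), and both bottles are still parked. Now returning the bottles, brown first.

>>> {"op": "servo_tool", "data": {"moves": "0.016 0.008 0.005 0 0 -10;0.032 0.017 0.005 0 0 -20;0.048 0.025 0.005 0 0 -30;0.064 0.033 0.005 0 0 -40;0.08 0.042 0.005 0 0 -50;0.096 0.05 0.005 0 0 -60;0.112 0.058 0.005 0 0 -70;0.1277 0.0667 0.005 0 0 -80"}}

```text
t: 27.38
ee_pos: [575.5, 287.1, 189.1]
orientation: [-1.211, 1.214, -1.211]
ft_force: [-0.0, -0.0, -0.0]
width: 87.7
```

>>> {"op": "servo_tool", "data": {"moves": "0 0 0 0 0 -9;0 0 0 0 0 -9;0 0 -0.03 0 0 -9;0 0 -0.06 0 0 -9;0 0 -0.085 0 0 -9;0 0 -0.105 0 0 -9;0 0 -0.114 0 0 -9;0 0 -0.114 0 0 -9"}}

```text
t: 28.38
ee_pos: [575.7, 287.2, 77.0]
orientation: [-1.133, 1.322, -1.322]
ft_force: [-0.3, -0.5, 0.5]
width: 87.7
```

>>> {"op": "servo_tool", "data": {"moves": "0 0 0 0 0 0;0 0 0 0 0 0;0 0 0 0 0 0;0 0 0 0 0 0;0 0 0 0 0 0;0 0 0 0 0 0;0 0 0 0 0 0;0 0 0 0 0 0", "hand": 255}}

```text
t: 29.38
ee_pos: [576.1, 287.3, 77.6]
orientation: [-1.132, 1.322, -1.322]
ft_force: [0.3, -0.2, 2.0]
width: 44.5
```

>>> {"op": "servo_tool", "data": {"moves": "0 0 0.01 0 0 0;0 0 0.03 0 0 0;0 0 0.06 0 0 0;0 0 0.09 0 0 0;-0.03 -0.003 0.1 0 0 0;-0.07 -0.007 0.1 0 0 0;-0.11 -0.011 0.1 0 0 0;-0.145 -0.015 0.1 0 0 0"}}

```text
t: 30.38
ee_pos: [429.6, 272.1, 178.7]
orientation: [-1.131, 1.322, -1.322]
ft_force: [0.1, -0.3, -1.5]
width: 44.3
```

>>> {"op": "servo_tool", "data": {"moves": "-0.0203 -0.0027 0 0 0 0;-0.0203 -0.0027 -0.01 0 0 0;-0.0203 -0.0027 -0.035 0 0 0;-0.0203 -0.0027 -0.06 0 0 0;-0.0203 -0.0027 -0.08 0 0 0;-0.0203 -0.0027 -0.09 0 0 0;-0.0203 -0.0027 -0.095 0 0 0;-0.0203 -0.0027 -0.0965 0 0 0"}}

```text
t: 31.38
ee_pos: [411.1, 269.7, 81.1]
orientation: [-1.131, 1.322, -1.322]
ft_force: [0.6, -0.6, -2.2]
width: 44.5
```

>>> {"op": "servo_tool", "data": {"moves": "0 0 -0.0005 0 0 0;0 0 -0.0005 0 0 0;0 0 -0.0005 0 0 0"}}

```text
t: 31.75
ee_pos: [410.7, 269.7, 80.8]
orientation: [-1.131, 1.322, -1.322]
ft_force: [-0.3, 0.5, -1.6]
width: 44.9
```

>>> {"op": "servo_tool", "data": {"moves": "0 0 0 0 0 0;0 0 0 0 0 0;0 0 0 0 0 0;0 0 0 0 0 0;0 0 0 0 0 0;0 0 0 0 0 0", "hand": 0}}

```text
t: 32.5
ee_pos: [410.6, 269.6, 80.5]
orientation: [-1.132, 1.322, -1.322]
ft_force: [-0.4, 0.4, 0.1]
width: 87.7
```

>>> {"op": "servo_tool", "data": {"moves": "0 0 0.02 0 0 0;0 0 0.06 0 0 0;0 0 0.1 0 0 0;0.03 -0.01 0.12 0 0 0;0.075 -0.026 0.12 0 0 0;0.115 -0.041 0.12 0 0 0;0.155 -0.056 0.12 0 0 0;0.1729 -0.0623 0.12 0 0 0"}}

```text
t: 33.5
ee_pos: [585.1, 206.4, 200.3]
orientation: [-1.131, 1.323, -1.323]
ft_force: [-0.5, -0.8, -0.2]
width: 88.2
```

>>> {"op": "servo_tool", "data": {"moves": "0 0 0 0 0 0;0 0 -0.02 0 0 0;0 0 -0.05 0 0 0;0 0 -0.08 0 0 0;0 0 -0.105 0 0 0;0 0 -0.122 0 0 0;0 0 -0.1288 0 0 0;0 0 -0.1288 0 0 0"}}

```text
t: 34.5
ee_pos: [583.3, 207.6, 71.8]
orientation: [-1.132, 1.322, -1.322]
ft_force: [-0.2, 0.0, 0.5]
width: 87.7
```

>>> {"op": "servo_tool", "data": {"moves": "0 0 0 0 0 0;0 0 0 0 0 0;0 0 0 0 0 0;0 0 0 0 0 0;0 0 0 0 0 0;0 0 0 0 0 0;0 0 0 0 0 0;0 0 0 0 0 0", "hand": 255}}

```text
t: 35.5
ee_pos: [583.6, 207.3, 71.8]
orientation: [-1.132, 1.322, -1.322]
ft_force: [0.0, -0.5, 2.3]
width: 45.7
```

>>> {"op": "servo_tool", "data": {"moves": "0 0 0.01 0 0 0;0 0 0.03 0 0 0;0 0 0.06 0 0 0;0 0 0.09 0 0 0;-0.03 -0.003 0.1 0 0 0;-0.075 -0.008 0.1 0 0 0;-0.12 -0.013 0.1 0 0 0;-0.16 -0.018 0.1 0 0 0"}}

```text
t: 36.5
ee_pos: [422.2, 189.1, 172.9]
orientation: [-1.131, 1.322, -1.322]
ft_force: [-0.8, 0.0, -0.8]
width: 45.7
```

>>> {"op": "servo_tool", "data": {"moves": "-0.026 -0.003 0 0 0 0;-0.026 -0.003 -0.01 0 0 0;-0.026 -0.003 -0.035 0 0 0;-0.026 -0.003 -0.06 0 0 0;-0.026 -0.003 -0.08 0 0 0;-0.026 -0.003 -0.09 0 0 0;-0.026 -0.003 -0.095 0 0 0;-0.026 -0.003 -0.0965 0 0 0"}}

```text
t: 37.5
ee_pos: [398.0, 186.4, 75.3]
orientation: [-1.131, 1.322, -1.322]
ft_force: [0.1, 0.2, -1.0]
width: 45.9
```

>>> {"op": "servo_tool", "data": {"moves": "0 0 -0.0005 0 0 0;0 0 -0.0005 0 0 0;0 0 -0.0005 0 0 0"}}

```text
t: 37.88
ee_pos: [397.7, 186.4, 75.0]
orientation: [-1.131, 1.322, -1.322]
ft_force: [-0.0, -0.1, -1.0]
width: 46.2
```

>>> {"op": "servo_tool", "data": {"moves": "0 0 0 0 0 0;0 0 0 0 0 0;0 0 0 0 0 0;0 0 0 0 0 0;0 0 0 0 0 0;0 0 0 0 0 0", "hand": 0}}

```text
t: 38.62
ee_pos: [397.5, 186.3, 74.7]
orientation: [-1.132, 1.322, -1.322]
ft_force: [0.1, 0.0, 0.5]
width: 87.6
```

>>> {"op": "servo_tool", "data": {"moves": "0 0 0.02 0 0 0;0 0 0.06 0 0 0;0 0 0.1 0 0 0;0 0 0.15 0 0 0;0.02 0.02 0.2 0 0 0;0.03 0.035 0.25 0 0 0;0.03 0.035 0.25 0 0 0;0.03 0.035 0.25 0 0 0"}}

```text
t: 39.62
ee_pos: [426.8, 220.9, 323.9]
orientation: [-1.133, 1.323, -1.322]
ft_force: [-0.8, -0.5, 0.1]
width: 88.1
```

```bash
python3 - <<'E'
from h import *
o,im=grab('wrist','w5'); print(o['t'],o['ee_pos'],o['qpos'].round(2))
grab('side','s5')
for n in ['w5','s5']:
  P=cloud(load(n))
  for k,c,z0,z1 in [('red',(448,220.6),50,66),('orange',(500,431),44,63),('green',(397.5,186.5),98,120),('brown',(410.6,270),112,135)]:
    print(n,k,top(P,c,25,z0,z1))
a=cv2.imread('pics/s5.png')[60:280,130:380]
cv2.imwrite('pics/s5c.png',cv2.resize(a,(700,600)))
E
```

```text
39.625 [426.76344765 220.90839654 323.86359161] [ 0.45  0.11  1.85 -0.    1.18  0.61]
w5 red [448.7 221.4   8.7  57.4 106. ]
w5 orange None
w5 green [397.1 186.2  16.6 107.2 440. ]
w5 brown [410.9 269.9  16.  122.3 511. ]
s5 red [448.4 222.4   9.   55.7  24. ]
s5 orange [500.7 433.1  10.   52.3  39. ]
s5 green [396.8 188.9  18.2 105.5  80. ]
s5 brown [412.1 271.4  16.8 120.7  84. ]
```

View pics/w5.png

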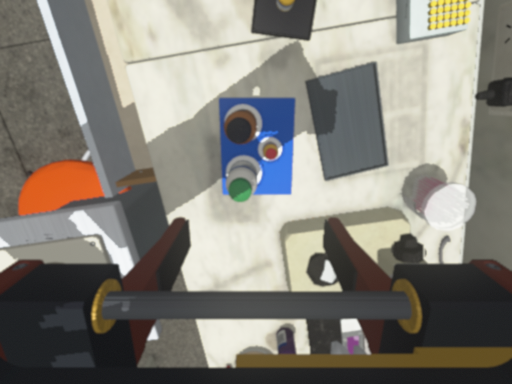

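View pics/s5c.png

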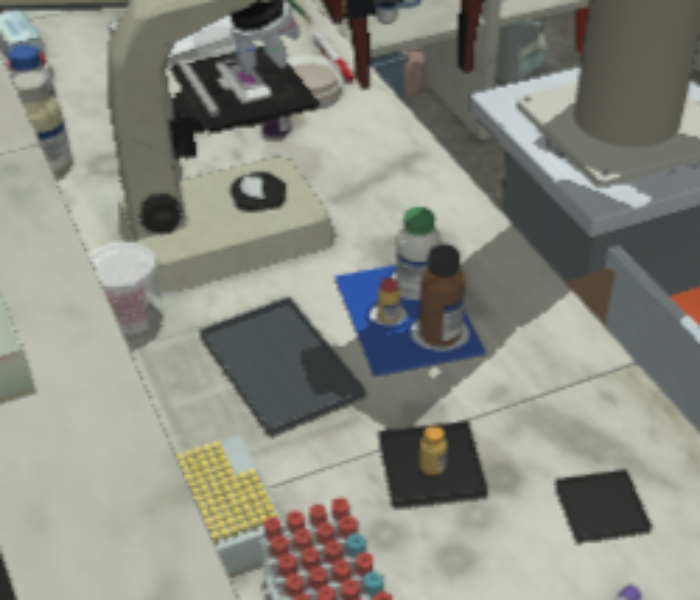

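The last views show the green (239,188) and brown (240,128) bottles upright in their own wells. The red vial is in the back well (270,150) and the orange vial stands in the big black tray. The tip box and tub look unmoved. Handing in.

```bash
python3 - <<'E'
from h import *
print(ctrl.close_job())
E
```

```text
the job is handed in; nothing more can be done
None
```

The job was finished in the order asked and handed in at about 40 s, with the arm clear of everything. I parked the green and brown bottles on the grey tray and put the orange-capped vial in the larger black tray. I then stood the red-capped vial in the back well and returned each bottle to its own well.

**Last checks:** In the final wrist and side views, all four items are upright. Positions (x, y in mm):

| Item | Measured | Aimed at |
|---|---|---|
| Green bottle | (397, 186) | (397.5, 186.3) |
| Brown bottle | (411, 270) | (410.6, 269.6) |
| Red vial | (449, 221) | (448.2, 220.6) |
| Orange vial | (501, 433) | (500.3, 431.5) |

- **Camera agreement:** The side and wrist cameras differed by up to about 3 mm. The orange vial was out of the last wrist view for measuring, so its final position comes from the side camera only. An earlier wrist reading gave (499, 431).
- **Bystanders and forces:** The tip box and cotton-bud tub look unmoved by eye; I did not measure them again. No force reading between moves went above about 7 N.

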